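Set up the seal engraver: pattern in its holder, blank in the vise

TASK

Set up the next seal for engraving: move the wide pattern plate from the rack into the empty holder slot, fully down, and stand the rectangular stone block upright on the vise bed, in the middle of the jaws with its broad faces towards them, then crank the vise until the block is held firmly between both jaws. Leave everything else where it is.

Things in the scene. Friction and masses are not known exactly. Their poses are not given: they have to be found in the camera images.
- vise: Grey machine vise fixed to the table, 180 x 90 mm, 90 mm high. Origin: on the table under its middle; x is the sliding direction, from the crank end (-x) to the fixed jaw (+x); yaw varies. Flat bed 45 mm above the table. Fixed jaw: face at x = +65 mm, 90 mm wide, top at 90 mm. Screw plate at x = -71 to -85 mm, also 90 mm high.
- vise_jaw: The sliding jaw, 30 mm thick, 86 mm wide, top at the same 90 mm. Origin: on the bed, at the middle of its clamping face; x as the vise's x (towards the fixed jaw). At the start the gap between the jaws is 46 to 70 mm.
- crank (a joint): Turn of the vise crank, rad: 0 = handle straight up above the screw; grows clockwise seen from the crank end (right-handed about the vise's +x), closing the jaw 20 mm a turn (gap = 70 mm - 3.18 mm/rad). Starts at 0 to 7.5; stops at -0.6 and 20. Stays where it is left; about 5 N at the handle turns it.
- crank_grip (a point): Middle of the crank's black handle sleeve: 18 mm thick, 56 mm long, level, parallel to the vise's x, spinning freely on its pin. It circles the screw axis (vise y = 0, 75 mm above the table) at 40 mm radius, at vise x = -136.5 mm; the sleeve spans x = -106 to -162 mm, the crank arm -96 to -105 mm, 48 mm out from the axis.
- seal_blank: Rectangular block of pale stone, 30 mm (its x) by 44 mm (its y) by 90 mm tall, standing upright on the table at either side of the vise. Origin: centre of its underside. About 0.3 kg.
- pattern_plate: The wide pattern plate: an upright brass sheet 5 mm thick (its x), 100 mm wide (its y), 72 mm tall, with a dark wooden grip strip along the top: 14 mm thick, 100 mm wide, 24 mm tall, 70 to 94 mm above the lower edge. Origin: middle of the lower edge; z up. It starts standing in one of the rack's three slots. Either way round is the same. About 0.26 kg.
- rack: Wooden rack, 165 x 124 mm, 44 mm high, with three parallel slots 55 mm apart along its x (at -55, 0, +55 mm), each like the holder's slot. Origin: underside centre. At one side of the vise. Holds the wide plate and the two narrow ones in any order.
- holder_slot (a point): Middle of the slot floor of the pattern holder, an aluminium stand 60 x 124 mm with a single empty slot, on the other side of the vise from the rack. The slot is 10 mm wide (x), 108 mm long (y) and 32 mm deep, open at the top; its floor is 12 mm and its top 44 mm above the table. x is across the slot, y along it.
- round_stone: Round pale stone, 42 mm across, 75 mm tall, standing on the side of the vise where the rectangular block is not; origin underside centre.
- narrow_plate_a: Narrow pattern plate, like the wide one but 66 mm wide, in another rack slot; stays there.
- narrow_plate_b: Second narrow pattern plate, 66 mm wide, same as the other; stays in its slot.
- torch: Black and red torch lying beyond the vise, 145 mm long, 43 mm thick.
- paste_jar: White jar, 60 mm across, 50 mm tall, beyond the vise on the right; origin underside centre.
- driver: Screwdriver lying along its x, 170 mm, on the left towards the robot.
- brush: Brush lying along its x, 160 mm, on the right towards the robot.
- stone_slab: Reddish stone slab, 70 x 50 x 22 mm, lying flat beyond the vise on the left; origin underside centre.
Not all that is in view belongs to the job. What is shaped like the pattern_plate but orange or white is not meant. Leave any green or yellow look-alike of the seal_blank alone.

How it is judged:
At the end, for the whole second after the job is handed in: Block upright (0.07 rad) on the vise bed (4 mm), square to the jaws (0.1 rad), within 18 mm of mid-width, against the fixed jaw (5 mm), pressed by the sliding jaw with over 5 N. Wide plate down in the holder slot (4 mm), centred (8 mm), upright and in line (0.1 rad). Both at rest (x of seal_blank in the frame of vise between 0.045 and 0.055 m and y of seal_blank in the frame of vise between -0.018 and 0.018 m and z of seal_blank in the frame of vise between 0.041 and 0.049 m and angle between seal_blank's own z axis and vertical below 0.07 rad and angle between the x axis of seal_blank and the x axis of vise, either way round below 0.1 rad and contact force between vise_jaw and seal_blank above 5 N and linear speed of each of seal_blank, pattern_plate below 0.02 m/s and z of pattern_plate in the frame of holder_slot between -0.004 and 0.004 m and horizontal distance between pattern_plate and holder_slot below 0.008 m and angle between pattern_plate's own z axis and vertical below 0.1 rad and angle between the x axis of pattern_plate and the x axis of holder_slot, either way round below 0.1 rad); the robot touches nothing.
It fails at once if the round stone was moved by more than 30 mm (distance of round_stone from where it was at the start of the episode above 0.03 m).
It fails at once if a narrow pattern plate was moved by more than 30 mm (distance of any of narrow_plate_a, narrow_plate_b from where it was at the start of the episode above 0.03 m).
It fails at once if the torch, jar, screwdriver, brush or slab was moved by more than 30 mm (distance of any of torch, paste_jar, driver, brush, stone_slab from where it was at the start of the episode above 0.03 m).
It also fails if it takes over 72 s, if anything falls off the work surface, if the arm or the gripper's body presses on something with over 40 N, if the wrist force passes 120 N, or if a joint passes its speed limit or range.

ROBOT

A 7-joint arm with a two-finger parallel gripper is mounted at the origin on the work surface. World frame = base frame: x ahead of the robot, y to its left, z up, the work surface at z = 0. Lengths are in m, angles in rad, forces in N, time in s.
With the tool pointing down it reaches from about 0.425 to 0.875 m from the base axis. Payload 8.4 kg.
Tool frame: the origin (TCP) lies at the very end of the fingers, on their centre line; the grasp point (between the pads) lies 19 mm behind it (robot.tcp_to_grasp is the distance from the TCP to the grasp point, in m); z points along the fingers, y is the line along which they close (so a half turn about z gives the same grasp; the last joint's range is limited). The gripper opens to 85 mm and grips with 20 to 120 N. Pads are 22 mm wide; open, the fingers measure 114 mm over their backs; the gripper's body (76 mm by 85 mm) begins 54 mm behind the grasp point. The pads swing forward as they close: fully open they stand 13 mm farther back than shut.
Start: joints at [1.187, 0.333, 0.04, 1.465, -0.013, 1.343, -0.059], TCP at [0.183, -0.624, 0.231] pointing down, gripper open.
Joint ranges: [-2.58, 2.58], [-0.38, 2.09], [-1.3, 1.39], [0.25, 2.4], [-1.5, 4.64], [0.08, 2.09], [-2.65, 2.65]. Speed limits (rad/s): [2.22, 2.22, 2.79, 2.79, 3.14, 3.14, 3.14].

INTERFACE

Orientations are given as [roll, pitch, yaw] about the fixed x, y, z axes, in that order (R = Rz(yaw) Ry(pitch) Rx(roll)).
In Python, from plant import telemetry, imaging, ticket, nets, robot gives the robot as it stands.
- The arm moves only by the shell command python3 -m creep 'ROWS' [FORCE]. ROWS is JSON, a list of rows, each a list of 3 entries, a list of its own where there are three numbers: the opening, from -1 (shut) to 1 (fully open), then the shift along the tool's x, y, z as a fraction of full scale, then the turn, a rotation vector about the tool's x, y, z as a fraction of full scale. In form: [[fingers, [tx, ty, tz], [ax, ay, az]], ...]. A call has 1 to 20 rows; each row is the pose to reach, as a shift and turn from the pose commanded when the call began, along the tool's axes at that moment, turning the shorter way round; what a row does not reach only later rows make up. Full scale, the value 1, is 15 cm for a shift and 2 pi rad for a turn. A row lasts 1/12 s, in which the tool goes at most 41.7 mm and 7.16 degrees, less where a joint would pass 70% of its speed; a pose out of reach is approached as far as the arm can. A call with a number of a shift or a turn outside -1 to 1 is refused whole. A call with a gripper value outside its range is refused whole. The fingers move at their own pace and stop on an object; FORCE is the grip in N (left out, the last holds). Time passes only in rows, so rows that repeat a pose let the fingers close. It gives the time, the measured TCP pose, the force, the opening and the grip force at its end, in the units of the state.
- telemetry.get_obs(): the state, without advancing time (a new reading comes with each control period).
- imaging.get_image(name): name is "side" or "top" or "wrist"; returns (picture, depth): 400x640x3 uint8, red, green, blue; 400x640 float32, m along the optical axis (not along the pixel's ray), 0 where there is no reading.
- imaging.get_calibration(name): a dict with "vertical_fov" (degrees; the focal length in pixels is half the picture's height over the tangent of half this angle, whatever the lens; pixels are square), "cx", "cy" (the principal point, pixels), "dist" ([k1, k2, p1, p2, k3] as OpenCV has them; the pictures are not rectified), "rvec" (rotation vector, rad) and "tvec" (3), from world to camera coordinates, as OpenCV has them; the wrist camera has in their place "T_tool_cam" (4x4, takes a point from camera to tool coordinates, whose origin is the TCP and whose axes are the flange's). Camera axes: x right, y down, z forward; pixel columns grow to the right and rows downward; lengths in m; the calibration is good to about 2 mm. A picture is of the moment at which its call begins: read the wrist's pose just before it. get_calibration takes no time and is no camera call.
- ticket.close_job(): hands the job in; it is judged then, once.
Trained networks look in the newest picture that a camera, given by its name, has taken for a name from the list of things; names that differ only in an ending like _2 or _b are one class to them, and where a whole thing is asked for, a point or a joint stands for the part that bears it (a point fixed in the world has none). Each returns a list of dicts, best first, with "conf" (0 to 1); they miss things now and then, are a little off and sometimes report something else, mostly with a low value. They report only what shows in the picture. A call takes as long as a camera call. They do not tell look-alikes from the thing itself.
- nets.look_for(label, camera): "location" ([column, row] in pixels, amid what is visible of it).
- nets.cut_out(label, camera): "mask" (400x640 bool, what is visible of it) and "location" ([column, row] in pixels, amid what is visible of it).
- nets.landmark_of(label, camera): "location" ([column, row] in pixels: a listed point, or the origin of a listed thing).
The state is a dict: "time_s": time; "joint_positions": joint angles; "joint_vel": joint speeds; "joint_efforts": joint torques, N m; "eef_pos": TCP position; "orientation": TCP orientation; "contact_force": force on the tool from outside, world axes, zero at the start; "moment": the same for the moment, N m; "opening": finger opening in m; "finger_force": force on a finger pad.
Only numpy, scipy, OpenCV 4.12 (cv2) and the standard library are available. Lean on these libraries where they do the work, as an engineer would, in place of code of your own. Each camera call takes 0.05 s, during which the arm holds its last target. There are 200 camera calls.

## Working session

There is one attempt and no reset: what is moved stays moved. The work goes in short steps, Python scripts to look and compute and a shell command to move; the robot and the scene stay as the last step left them, time stands still between calls to the robot, and variables do not carry over. Pictures are saved under pics/ and viewed, at most 10 in all, crops included, and the job is handed in when it is done.

```bash
ls; mkdir -p pics
cat > h.py <<'E'
import numpy as np, cv2
from scipy.spatial.transform import Rotation as R
from plant import telemetry, imaging, ticket, nets, robot
def cam(name):
    c=imaging.get_calibration(name); f=200/np.tan(np.radians(c["vertical_fov"])/2)
    K=np.array([[f,0,c["cx"]],[0,f,c["cy"]],[0,0,1.]]); d=np.array(c["dist"],float)
    if "rvec" in c:
        M=np.eye(4); M[:3,:3]=cv2.Rodrigues(np.array(c["rvec"],float))[0]; M[:3,3]=np.ravel(c["tvec"]); T=np.linalg.inv(M)
    else:
        o=telemetry.get_obs(); W=np.eye(4); W[:3,:3]=R.from_euler("xyz",o["orientation"]).as_matrix(); W[:3,3]=o["eef_pos"]
        T=W@np.array(c["T_tool_cam"])
    return K,d,T
def pts(uv,z,C):
    K,d,T=C; n=cv2.undistortPoints(np.array(uv,float).reshape(-1,1,2),K,d)[:,0]
    z=np.ravel(z); return (np.c_[n*z[:,None],z])@T[:3,:3].T+T[:3,3]
def proj(P,C):
    K,d,T=C; M=np.linalg.inv(T); return cv2.projectPoints(np.array(P,float).reshape(-1,3),cv2.Rodrigues(M[:3,:3])[0],M[:3,3],K,d)[0][:,0]
def cloud(dep,mask,C):
    m=mask&(dep>0); v,u=np.nonzero(m); return pts(np.c_[u,v],dep[m],C)
E
python3 - <<'E'
from h import *
o=telemetry.get_obs(); print(o)
for n in ["top","side"]:
    C=cam(n); p,d=imaging.get_image(n); cv2.imwrite(f"pics/{n}0.png",p[:,:,::-1]); np.savez(f"pics/{n}0.npz",p=p,d=d)
    print(n,C[2].round(3).tolist(),C[0][0,0])
    for l in ["vise","vise_jaw","crank_grip","seal_blank","pattern_plate","rack","holder_slot","round_stone","narrow_plate_a"]:
        for r in nets.look_for(l,n)[:4]: print(n,l,round(r["conf"],2),np.round(r["location"]))
E
```

```text
pics
{'time_s': 0.0, 'joint_positions': array([ 1.18677688,  0.33391502,  0.03988702,  1.46628473, -0.01338717,
        1.34328856, -0.05851959]), 'joint_vel': array([-0.00049793,  0.00047364,  0.00029192, -0.00016591, -0.00039422,
       -0.00089769, -0.00087694]), 'joint_efforts': array([-1.96498099e-04, -6.58547544e+01,  1.36533793e+00, -4.05564165e+01,
        1.66477798e-02,  1.25408778e-02, -6.25383836e-05]), 'eef_pos': array([ 0.18247093, -0.62338498,  0.2304122 ]), 'orientation': array([-3.13996790e+00,  1.27643848e-04,  2.84772974e-01]), 'contact_force': array([-0.67487564, -0.93838448,  0.24598429]), 'moment': array([ 0.01654368,  0.04210075, -0.02230405]), 'finger_force': 0.0, 'opening': 0.08544735101614773}
top [[-0.002, -0.986, 0.168, 0.312], [-1.0, 0.0, -0.009, 0.026], [0.009, -0.168, -0.986, 1.435], [0.0, 0.0, 0.0, 1.0]] 470.17046502341475
top vise 0.74 [314. 196.]
top vise 0.31 [192. 232.]
top vise_jaw 0.79 [314. 197.]
top crank_grip 0.57 [446. 219.]
top seal_blank 0.68 [381. 207.]
top seal_blank 0.59 [393. 236.]
top seal_blank 0.54 [360. 212.]
top seal_blank 0.46 [30
[... 179 characters left out ...]
rrow_plate_a 0.71 [204. 199.]
top narrow_plate_a 0.67 [196. 214.]
top narrow_plate_a 0.2 [202. 219.]
side [[-0.738, -0.349, 0.578, -0.162], [-0.675, 0.377, -0.634, 0.822], [0.003, -0.858, -0.514, 0.731], [0.0, 0.0, 0.0, 1.0]] 471.7137860454822
side vise 0.85 [319. 213.]
side vise_jaw 0.8 [320. 202.]
side crank_grip 0.56 [346. 213.]
side seal_blank 0.76 [403. 191.]
side seal_blank 0.67 [366. 198.]
side seal_blank 0.59 [377. 180.]
side pattern_plate 0.77 [271. 230.]
side pattern_plate 0.72 [246. 279.]
side rack 0.71 [234. 299.]
side rack 0.24 [235. 261.]
side holder_slot 0.68 [421. 173.]
side round_stone 0.75 [297. 260.]
side narrow_plate_a 0.72 [220. 249.]
side narrow_plate_a 0.58 [233. 260.]
```

Run:
```python
import cv2
for n,(x0,y0,x1,y1) in dict(top=(120,90,520,340),side=(170,110,490,350)).items():
    i=cv2.imread(f"pics/{n}0.png")[y0:y1,x0:x1]; k=800/(x1-x0); i=cv2.resize(i,None,fx=k,fy=k,interpolation=cv2.INTER_CUBIC)[:600]
    cv2.imwrite(f"pics/{n}0c.png",i); print(i.shape)
```

```text
(500, 800, 3)
(600, 800, 3)
```

View pics/top0c.png

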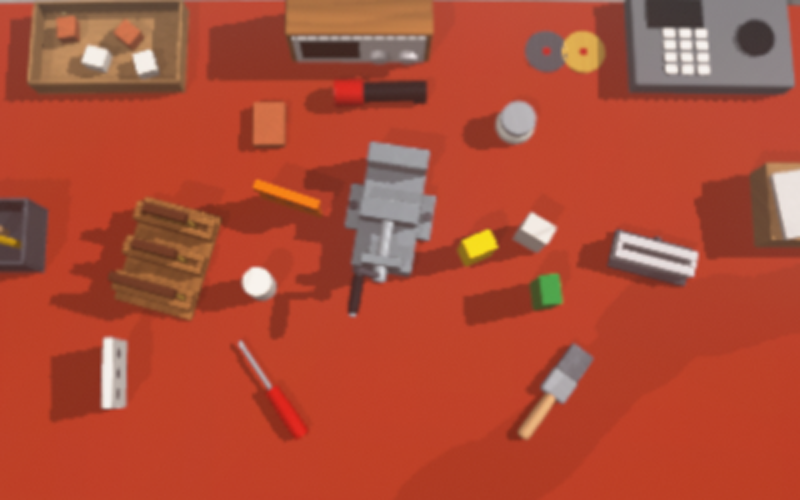

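View pics/side0c.png

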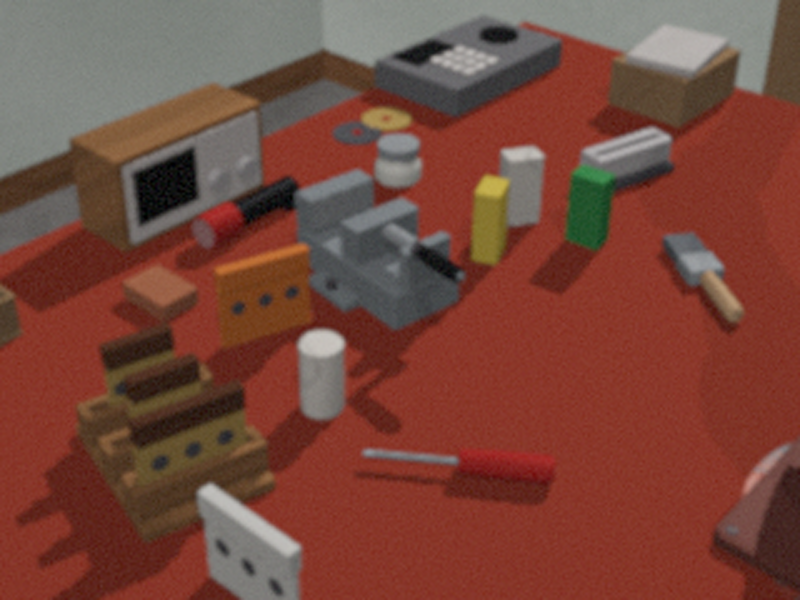

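The top view (full-frame pixels = crop/2 + (120,90)) and the side view agree.
- **Block-shaped candidates:** pale at (388,205), yellow at (359,213) and green at (394,235). The pale one is the seal_blank, because the coloured ones are excluded.
- **Plate-shaped candidates:** three brown-gripped plates in the rack at about (204,197), (197,215) and (197,234), plus orange at (263,187) and white at (177,276). The front rack plate at (197,234) is the wide one, because it spans its slot.
- **Other parts:** the holder is at (447,218), and the crank handle is near (298,235), pointing up and towards the robot.

Next I fit the geometry from depth.

Run:
```python
from h import *
D={}
for n in ["top","side"]:
    z=np.load(f"pics/{n}0.npz"); C=cam(n); P=cloud(z["d"],np.ones((400,640),bool),C); D[n]=P
    t=P[(abs(P[:,2])<.012)&(P[:,0]>.35)&(P[:,0]<.8)]; print(n,"table z",np.median(t[:,2]),t[:,2].std())
# approx world of top pixels
C=cam("top"); z=np.load("pics/top0.npz")["d"]
def w(u,v): return pts([[u,v]],[np.median(z[v-1:v+2,u-1:u+2])],C)[0].round(3)
for k,(u,v) in dict(block=(387,203),yellow=(359,213),green=(396,235),wide=(197,232),mid=(194,213),far=(203,196),holder=(447,212),jawF=(320,165),jawS=(315,192),crankend=(297,243),crank=(300,232),round=(248,230),orange=(263,187),plateScrew=(312,222)).items(): print(k,w(u,v))
def fit(name,box,zl):
    for n in D:
        P=D[n]; m=(P[:,0]>box[0])&(P[:,0]<box[1])&(P[:,1]>box[2])&(P[:,1]<box[3])&(P[:,2]>zl[0])&(P[:,2]<zl[1])
        Q=P[m]
        if len(Q)<8: print(name,n,"few",len(Q)); continue
        c,s,a=cv2.minAreaRect((Q[:,:2]*1000).astype(np.float32)); print(name,n,len(Q),"c",np.round(c,1),"size",np.round(s,1),"ang",round(a,1),"z med",np.percentile(Q[:,2],[50,95]).round(4))
np.savez("pics/D.npz",**D)
b=w(387,203); fit("block",(b[0]-.05,b[0]+.05,b[1]-.032,b[1]+.045),(.08,.10))
b=w(197,232); fit("wide",(b[0]-.035,b[0]+.03,b[1]-.09,b[1]+.09),(.093,.12))
b=w(447,212); fit("holder",(b[0]-.09,b[0]+.09,b[1]-.1,b[1]+.1),(.035,.055))
b=w(320,165); fit("fixedjaw+",(b[0]-.05,b[0]+.03,b[1]-.1,b[1]+.1),(.083,.097))
b=w(315,192); fit("slidejaw",(b[0]-.03,b[0]+.03,b[1]-.1,b[1]+.1),(.083,.097))
```

```text
top table z 6.86506267879583e-05 0.003414614983982589
side table z 0.001121323165323873 0.0023272443477035305
block [ 0.557 -0.199  0.089]
yellow [ 0.527 -0.116  0.091]
green [ 0.463 -0.222  0.089]
wide [0.47  0.349 0.104]
mid [0.525 0.36  0.105]
far [0.574 0.335 0.107]
holder [ 0.538 -0.389  0.045]
jawF [ 0.67  -0.003  0.092]
jawS [0.59  0.011 0.088]
crankend [0.438 0.063 0.111]
crank [0.469 0.054 0.113]
round [0.479 0.206 0.077]
orange [0.603 0.163 0.094]
plateScrew [0.501 0.02  0.088]
block top 149 c [ 554.5 -204.2] size [41.6 31.8] ang 58.6 z med [0.0893 0.0948]
block side 120 c [ 551.4 -200.1] size [45.5 34.6] ang 55.9 z med [0.0901 0.0927]
wide top 176 c [470.5 368.8] size [99.1 14.5] ang 74.6 z med [0.1056 0.1105]
wide side 444 c [469.1 371.9] size [100.   18.4] ang 74.3 z med [0.1049 0.1084]
holder top 423 c [ 525.6 -392.2] size [126.9  44.7] ang 74.6 z med [0.0433 0.0485]
holder side 300 c [ 521.7 -387.8] size [129.   45.6] ang 74.4 z med [0.0439 0.0472]
fixedjaw+ top 306 c [ 6.638e+02 -5.000e-01] size [89.8 31.7] ang 80.6 z med [0.0893 0.0936]
fixedjaw+ side 226 c [660.3   3.8] size [91.  34.8] ang 81.9 z med [0.0903 0.0932]
slidejaw top 305 c [579.1  12.8] size [85.6 38.2] ang 81.4 z med [0.0887 0.0934]
slidejaw side 241 c [579.7  16.9] size [88.1 39.3] ang 83.5 z med [0.0895 0.092 ]
```

```bash
cat >> h.py <<'E'
def plan(x,y,z,deg=None):
    o=telemetry.get_obs(); p=o["eef_pos"]; M=R.from_euler("xyz",o["orientation"])
    yaw=np.degrees(np.arctan2(M.as_matrix()[1,0],M.as_matrix()[0,0])); deg=yaw if deg is None else deg
    Rt=R.from_euler("xyz",[np.pi,0,np.radians(deg)])
    print("now",p.round(4),"yaw",round(yaw,2),"shift frac",(M.inv().apply(np.array([x,y,z])-p)/.15).round(4),"turn frac",((M.inv()*Rt).as_rotvec()/2/np.pi).round(4))
E
python3 - <<'E'
from h import *
print(np.round(imaging.get_calibration("wrist")["T_tool_cam"],3).tolist(), cam("wrist")[0][0,0])
plan(.50,-.30,.32,-33)
E
```

```text
[[0.0, -0.951, -0.31, 0.079], [1.0, -0.0, 0.001, -0.0], [-0.001, -0.31, 0.951, -0.143], [0.0, 0.0, 0.0, 1.0]] 279.22742713286567
now [ 0.1826 -0.6238  0.2313] yaw 16.32 shift frac [ 2.6373 -1.4772 -0.5912] turn frac [-0.     0.     0.137]
```

```bash
for i in 1 2; do python3 -m creep '[[1,[0.88,-0.49,-0.2],[0,0,0]],[1,[0.88,-0.49,-0.2],[0,0,0]],[1,[0.88,-0.49,-0.2],[0,0,0]],[1,[0.88,-0.49,-0.2],[0,0,0]],[1,[0.88,-0.49,-0.2],[0,0,0]]]'; done
python3 -m creep '[[1,[0.88,-0.49,-0.2],[0,0,0.137]],[1,[0.88,-0.49,-0.2],[0,0,0.137]],[1,[0.88,-0.49,-0.2],[0,0,0.137]],[1,[0.88,-0.49,-0.2],[0,0,0.137]],[1,[0.88,-0.49,-0.2],[0,0,0.137]],[1,[0.88,-0.49,-0.2],[0,0,0.137]],[1,[0.88,-0.49,-0.2],[0,0,0.137]],[1,[0.88,-0.49,-0.2],[0,0,0.137]]]'
python3 - <<'E'
from h import *
C=cam("wrist"); p,d=imaging.get_image("wrist"); cv2.imwrite("pics/w1.png",p[:,:,::-1]); np.savez("pics/w1.npz",p=p,d=d,T=C[2])
print(telemetry.get_obs()["time_s"]); plan(.553,-.202,.25,-33)
P=cloud(d,np.ones((400,640),bool),C)
def fit(name,c,r,zl,P=P):
    Q=P[(np.hypot(P[:,0]-c[0],P[:,1]-c[1])<r)&(P[:,2]>zl[0])&(P[:,2]<zl[1])]
    if len(Q)<20: return print(name,len(Q))
    c,s,a=cv2.minAreaRect((Q[:,:2]*1000).astype(np.float32)); print(name,len(Q),np.round(c,1),np.round(s,1),round(a,1),np.percentile(Q[:,2],[5,50,95]).round(4))
fit("block",(.553,-.202),.035,(.083,.097)); fit("holder",(.523,-.39),.09,(.038,.05)); fit("fj",(.662,0),.1,(.08,.1))
E
```

```text
time_s: 1.42
eef_pos: [0.2954, -0.5115, 0.2633]
orientation: [3.14, -0.004, 0.294]
contact_force: [0.6, -0.5, -0.6]
opening: 0.0854
finger_force: 0.0
time_s: 1.83
eef_pos: [0.4005, -0.4031, 0.293]
orientation: [3.141, -0.004, 0.294]
contact_force: [0.1, 0.1, 0.3]
opening: 0.0854
finger_force: 0.0
time_s: 2.5
eef_pos: [0.5006, -0.3014, 0.3212]
orientation: [3.141, 0.0, -0.582]
contact_force: [-0.8, -0.7, 0.5]
opening: 0.0858
finger_force: 0.0
2.55
now [ 0.5005 -0.3014  0.3212] yaw -33.1 shift frac [-0.0687 -0.7463  0.4744] turn frac [ 0.      0.     -0.0003]
block 698 [ 553.  -203.8] [42.7 30.7] 59.1 [0.0875 0.0904 0.0917]
holder 1805 [ 521.9 -390.6] [124.8  38.4] 75.4 [0.0427 0.0444 0.0459]
fj 2296 [620.5   6.6] [ 92.1 115.6] 81.6 [0.0845 0.0894 0.091 ]
```

View pics/w1.png

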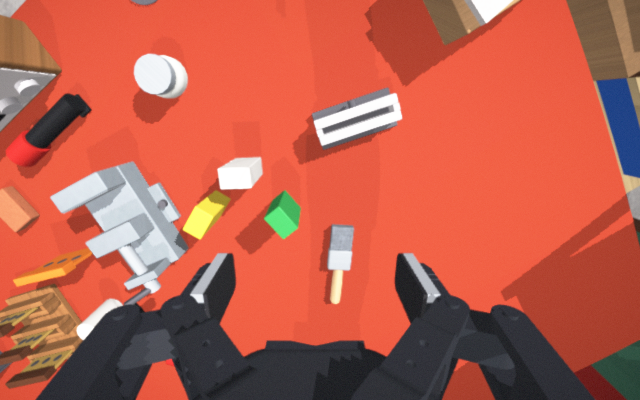

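```bash
python3 -m creep '[[0.5,[-0.062,-0.737,0.475],[0,0,-0.0058]],[0.5,[-0.062,-0.737,0.475],[0,0,-0.0058]],[0.5,[-0.062,-0.737,0.475],[0,0,-0.0058]],[0.5,[-0.062,-0.737,0.475],[0,0,-0.0058]],[0.5,[-0.062,-0.737,0.475],[0,0,-0.0058]],[0.5,[-0.062,-0.737,0.475],[0,0,-0.0058]]]' 60
python3 - <<'E'
from h import *
C=cam("wrist"); p,d=imaging.get_image("wrist"); np.savez("pics/w2.npz",p=p,d=d,T=C[2]); cv2.imwrite("pics/w2.png",p[:,:,::-1])
P=cloud(d,np.ones((400,640),bool),C); z=np.load("pics/w1.npz"); K,dd,_=C; P1=cloud(z["d"],np.ones((400,640),bool),(K,dd,z["T"]))
def fit(name,c,r,zl,P):
    Q=P[(np.hypot(P[:,0]-c[0],P[:,1]-c[1])<r)&(P[:,2]>zl[0])&(P[:,2]<zl[1])]
    if len(Q)<20: return print(name,len(Q))
    c,s,a=cv2.minAreaRect((Q[:,:2]*1000).astype(np.float32)); print(name,len(Q),np.round(c,1),np.round(s,1),round(a,1),np.percentile(Q[:,2],[5,50,95]).round(4))
fit("block",(.553,-.2038),.035,(.083,.097),P)
# vise: rotate by estimated yaw, profile of tops
a=np.radians(-8.4); ex=np.array([np.cos(a),np.sin(a)]); ey=np.array([-ex[1],ex[0]])
for n,Q in (("w1",P1),("w2",P)):
    Q=Q[(abs(Q[:,0]-.58)<.2)&(abs(Q[:,1]-.01)<.12)]; s=Q[:,:2]@ex; t=Q[:,:2]@ey
    m=(Q[:,2]>.086)&(Q[:,2]<.095)&(abs(t-.098)<.035)
    h,e=np.histogram(s[m],bins=np.arange(.40,.70,.004)); print(n,[(round(x,3),int(k)) for x,k in zip(e,h) if k])
    for lo,hi in ((.63,.70),(.55,.61)):
        q=Q[(Q[:,2]>.086)&(Q[:,2]<.095)&(s>lo)&(s<hi)]
        if len(q)>50: c,si,an=cv2.minAreaRect((q[:,:2]*1000).astype(np.float32)); print("  rect",np.round(c,1),np.round(si,1),round(an,1),"st",(np.array(c)@ex).round(1),(np.array(c)@ey).round(1))
    q=Q[(s<.49)&(s>.38)&(Q[:,2]>.06)]; print("  handle",len(q),np.percentile(q,[5,50,95],axis=0).round(3).tolist() if len(q)>5 else "")
plan(.553,-.2038,.046,-31)
E
```

```text
time_s: 3.05
eef_pos: [0.5529, -0.2038, 0.2501]
orientation: [3.141, 0.0, -0.537]
contact_force: [-0.6, -0.6, 0.5]
opening: 0.0639
finger_force: 0.0
block 1046 [ 554.  -203.5] [44.  29.2] 59.1 [0.0886 0.0906 0.0917]
w1 [(np.float64(0.468), 10), (np.float64(0.472), 21), (np.float64(0.476), 32), (np.float64(0.48), 4), (np.float64(0.488), 21), (np.float64(0.492), 81), (np.float64(0.496), 83), (np.float64(0.5), 90), (np.float64(0.504), 26), (np.float64(0.556), 47), (np.float64(0.56), 102), (np.float64(0.564), 106), (np.float64(0.568), 102), (np.float64(0.572), 103), (np.float64(0.576), 103), (np.float64(0.58), 102), (np.float64(0.584), 105), (np.float64(0.588), 6), (np.float64(0.636), 9), (np.float64(0.64), 112), (np.float64(0.644), 120), (np.float64(0.648), 119), (np.float64(0.652), 120), (np.float64(0.656), 122), (np.float64(0.66), 123), (np.float64(0.664), 117), (np.float64(0.668), 68)]
  rect [662.2   0.7] [91.4 31.1] 81.0 st 655.0 97.4
  rect [578.6   8.6] [245.8  35.2] 80.0 st 571.1 93.0
  handle 370 [[0.475, 0.019, 0.075], [0.488, 0.035, 0.089], [0.495, 0.055, 0.108]]
w2 [(np.float64(0.496), 35), (np.float64(0.5), 75), (np.float64(0.504), 30), (np.float64(0.556), 62), (np.float64(0.56), 152), (np.float64(0.564), 156), (np.float64(0.568), 154), (np.float64(0.572), 157), (np.float64(0.576), 162), (np.float64(0.58), 157), (np.float64(0.584), 174), (np.float64(0.588), 15), (np.float64(0.636), 10), (np.float64(0.64), 166), (np.float64(0.644), 186), (np.float64(0.648), 192), (np.float64(0.652), 191), (np.float64(0.656), 191), (np.float64(0.66), 193), (np.float64(0.664), 196), (np.float64(0.668), 109)]
  rect [6.623e+02 5.000e-01] [90.6 30.9] 81.3 st 655.2 97.2
  rect [578.8   8.3] [245.5  35.2] 79.8 st 571.4 92.8
  handle 186 [[0.428, 0.056, 0.102], [0.437, 0.06, 0.109], [0.446, 0.069, 0.112]]
now [ 0.5528 -0.2049  0.2507] yaw -30.89 shift frac [-0.0039 -0.0076  1.3648] turn frac [ 0.0001 -0.0001  0.0003]
```

View pics/w2.png

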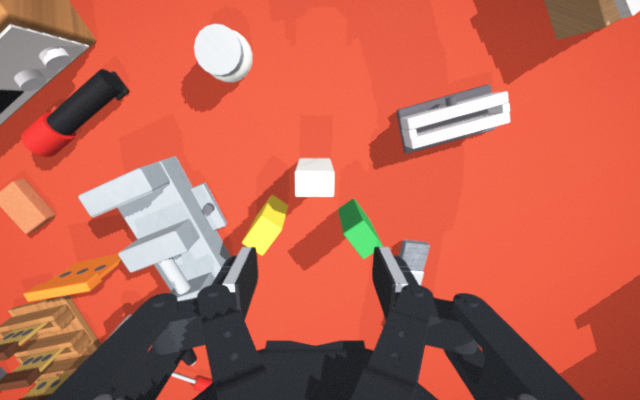

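```bash
python3 -m creep '[[0.5,[0,-0.01,0.7],[0,0,0]],[0.5,[0,-0.01,0.7],[0,0,0]],[0.5,[0,-0.01,0.7],[0,0,0]],[0.5,[0,-0.01,0.7],[0,0,0]]]'
python3 -m creep '[[0.5,[0,0,0.3],[0,0,0]],[0.5,[0,0,0.6],[0,0,0]],[0.5,[0,0,0.66],[0,0,0]],[0.5,[0,0,0.66],[0,0,0]],[0,[0,0,0.66],[0,0,0]],[-0.3,[0,0,0.66],[0,0,0]],[-0.3,[0,0,0.66],[0,0,0]],[-0.3,[0,0,0.66],[0,0,0]],[-0.3,[0,0,0.66],[0,0,0]]]' 60
python3 -m creep '[[-0.3,[0,0,0],[0,0,0]],[-0.3,[0,0,0],[0,0,0]],[-0.3,[0,0,-0.3],[0,0,0]],[-0.3,[0,0,-0.7],[0,0,0]],[-0.3,[0,0,-0.95],[0,0,0]],[-0.3,[0,0,-0.95],[0,0,0]],[-0.3,[0,0,-0.95],[0,0,0]]]' 60
python3 - <<'E'
from h import *
plan(.6301,.0056,.19,-8.8)
E
```

```text
time_s: 3.43
eef_pos: [0.5506, -0.2034, 0.1407]
orientation: [3.139, 0.007, -0.541]
contact_force: [-0.9, 0.9, -0.7]
opening: 0.0645
finger_force: 0.0
time_s: 4.18
eef_pos: [0.5558, -0.2032, 0.0492]
orientation: [-3.141, -0.005, -0.54]
contact_force: [-1.0, -2.0, 8.8]
opening: 0.0433
finger_force: 62.6
time_s: 4.77
eef_pos: [0.5568, -0.2026, 0.1955]
orientation: [-3.14, -0.01, -0.539]
contact_force: [0.7, -0.4, -3.4]
opening: 0.0433
finger_force: 63.8
now [ 0.5568 -0.2026  0.1955] yaw -30.91 shift frac [-0.2936 -1.4417  0.0369] turn frac [-0.     -0.0016 -0.0614]
```

```bash
python3 -m creep '[[-0.3,[-0.147,-0.72,0],[0,0,-0.0614]],[-0.3,[-0.147,-0.72,0],[0,0,-0.0614]],[-0.3,[-0.147,-0.72,0],[0,0,-0.0614]],[-0.3,[-0.147,-0.72,0],[0,0,-0.0614]],[-0.3,[-0.147,-0.72,0],[0,0,-0.0614]]]' 60
python3 - <<'E'
from h import *
plan(.6301,.0056,.19,-8.8)
E
```

```text
time_s: 5.18
eef_pos: [0.5903, -0.0952, 0.1878]
orientation: [-3.141, 0.001, -0.149]
contact_force: [-0.0, -0.1, -4.6]
opening: 0.0436
finger_force: 63.8
now [ 0.5903 -0.0952  0.1878] yaw -8.52 shift frac [ 0.1625 -0.704  -0.0143] turn frac [-0.0001  0.0002  0.0008]
```

```bash
python3 -m creep '[[-0.3,[0.163,-0.704,-0.014],[0,0,0.0008]],[-0.3,[0.163,-0.704,-0.014],[0,0,0.0008]],[-0.3,[0.163,-0.704,-0.014],[0,0,0.0008]],[-0.3,[0.163,-0.704,-0.014],[0,0,0.0008]],[-0.3,[0.163,-0.704,-0.014],[0,0,0.0008]],[-0.3,[0.163,-0.704,-0.014],[0,0,0.0008]]]' 60
python3 - <<'E'
from h import *
C=cam("wrist"); p,d=imaging.get_image("wrist"); cv2.imwrite("pics/w3.png",p[:,:,::-1])
P=cloud(d,np.ones((400,640),bool),C); a=np.radians(-8.8); ex=np.array([np.cos(a),np.sin(a)]); ey=np.array([-ex[1],ex[0]])
s=P[:,:2]@ex; t=P[:,:2]@ey
for nm,zl in (("jaws",(.085,.096)),("block",(.224,.245))):
    for tt in (.062,.075,.09,.1019,.115,.13,.142):
        m=(P[:,2]>zl[0])&(P[:,2]<zl[1])&(abs(t-tt)<.005)&(s>.5)&(s<.7); h,e=np.histogram(s[m],bins=np.arange(.5,.7,.004)); print(nm,tt,[(int(x*1000+.5),int(k)) for x,k in zip(e,h) if k>1])
plan(.6301,.0056,.15,-8.8)
E
```

```text
time_s: 5.68
eef_pos: [0.6303, 0.0008, 0.1899]
orientation: [3.14, 0.001, -0.161]
contact_force: [-0.4, -0.4, -3.9]
opening: 0.0431
finger_force: 63.8
jaws 0.062 [(636, 6), (640, 37), (644, 38), (648, 41), (652, 45), (656, 42), (660, 47), (664, 50), (668, 17)]
jaws 0.075 [(636, 6), (640, 45), (644, 47), (648, 46), (652, 57), (656, 49), (660, 57), (664, 59), (668, 24)]
jaws 0.09 [(636, 2), (640, 43), (644, 53), (648, 45), (652, 55), (656, 44), (660, 56), (664, 53), (668, 28)]
jaws 0.1019 [(640, 44), (644, 53), (648, 46), (652, 58), (656, 48), (660, 60), (664, 53), (668, 31)]
jaws 0.115 [(636, 3), (640, 44), (644, 50), (648, 48), (652, 52), (656, 51), (660, 58), (664, 49), (668, 36)]
jaws 0.13 [(584, 2), (636, 11), (640, 44), (644, 46), (648, 51), (652, 50), (656, 57), (660, 53), (664, 50), (668, 34)]
jaws 0.142 [(576, 2), (580, 37), (584, 47), (636, 10), (640, 42), (644, 44), (648, 51), (652, 48), (656, 55), (660, 47), (664, 55), (668, 31)]
block 0.062 [(620, 2), (624, 11), (628, 205), (632, 201)]
block 0.075 [(604, 9), (608, 71), (612, 95), (616, 107), (620, 114), (624, 126), (628, 157), (632, 446), (636, 55)]
block 0.09 [(604, 21), (608, 148), (612, 174), (616, 177), (620, 166), (624, 186), (628, 191), (632, 256), (636, 160)]
block 0.1019 [(604, 20), (608, 149), (612, 160), (616, 178), (620, 175), (624, 176), (628, 186), (632, 234), (636, 198)]
block 0.115 [(604, 20), (608, 131), (612, 161), (616, 163), (620, 168), (624, 176), (628, 178), (632, 242), (636, 155)]
block 0.13 [(620, 2), (624, 13), (628, 97), (632, 295), (636, 32)]
block 0.142 [(608, 8), (612, 3), (628, 126), (632, 173), (636, 44)]
now [6.304e-01 3.000e-04 1.900e-01] yaw -9.29 shift frac [-0.0072 -0.0351  0.2669] turn frac [ 0.0002  0.0001 -0.0014]
```

View pics/w3.png

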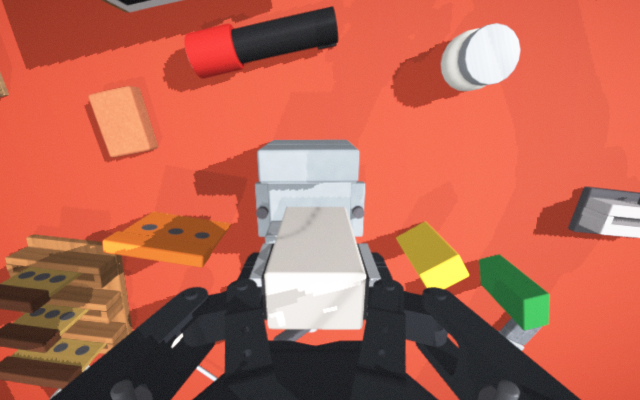

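```bash
python3 -m creep '[[-0.3,[-0.02,-0.034,0],[0,0,-0.0014]],[-0.3,[-0.02,-0.034,0],[0,0,-0.0014]],[-0.3,[-0.02,-0.034,0.2],[0,0,-0.0014]],[-0.3,[-0.02,-0.034,0.4],[0,0,-0.0014]],[-0.3,[-0.02,-0.034,0.55],[0,0,-0.0014]],[-0.3,[-0.02,-0.034,0.61],[0,0,-0.0014]],[-0.3,[-0.02,-0.034,0.61],[0,0,-0.0014]],[-0.3,[-0.02,-0.034,0.61],[0,0,-0.0014]],[-0.3,[-0.02,-0.034,0.61],[0,0,-0.0014]]]' 60
python3 -m creep '[[-0.3,[0,0,0.007],[0,0,0]],[-0.3,[0,0,0.014],[0,0,0]],[-0.3,[0,0,0.014],[0,0,0]],[-0.3,[0,0,0.014],[0,0,0]]]' 60
python3 -m creep '[[-0.3,[0,0,0.007],[0,0,0]],[-0.3,[0,0,0.014],[0,0,0]],[-0.3,[0,0,0.014],[0,0,0]]]' 60
```

```text
time_s: 6.48
eef_pos: [0.6298, 0.0083, 0.1011]
orientation: [-3.141, -0.003, -0.15]
contact_force: [2.0, 0.8, -4.4]
opening: 0.0435
finger_force: 63.5
time_s: 6.82
eef_pos: [0.6288, 0.0082, 0.0975]
orientation: [-3.142, -0.0, -0.15]
contact_force: [-0.1, -0.7, -3.0]
opening: 0.0435
finger_force: 63.5
time_s: 7.07
eef_pos: [0.6285, 0.0083, 0.0947]
orientation: [3.142, 0.0, -0.15]
contact_force: [0.7, 0.3, -3.7]
opening: 0.0436
finger_force: 63.5
```

```bash
python3 -m creep '[[-0.3,[0,0,0.008],[0,0,0]],[-0.3,[0,0,0.012],[0,0,0]],[-0.3,[0,0,0.012],[0,0,0]]]' 60
python3 -m creep '[[-0.3,[0,0,0.006],[0,0,0]],[-0.3,[0,0,0.01],[0,0,0]],[-0.3,[0,0,0.01],[0,0,0]]]' 60
```

```text
time_s: 7.32
eef_pos: [0.6287, 0.0082, 0.0943]
orientation: [3.141, -0.0, -0.15]
contact_force: [-4.7, -0.9, 6.0]
opening: 0.0435
finger_force: 64.7
time_s: 7.57
eef_pos: [0.6289, 0.0082, 0.0942]
orientation: [3.141, -0.001, -0.15]
contact_force: [-9.7, -2.0, 17.4]
opening: 0.043
finger_force: 66.1
```

```bash
python3 -m creep '[[0,[0,0,0],[0,0,0]],[0.4,[0,0,0],[0,0,0]],[0.4,[0,0,0],[0,0,0]],[0.4,[0,0,-0.3],[0,0,0]],[0.4,[0,0,-0.8],[0,0,0]],[0.4,[0,0,-0.8],[0,0,0]],[0.4,[0,0,-0.8],[0,0,0]]]' 60
python3 -m creep '[[0.4,[-0.95,-0.1,0],[0,0,0]],[0.4,[-0.95,-0.1,0],[0,0,0]],[0.4,[-0.95,-0.1,0],[0,0,0]],[0.4,[-0.95,-0.1,0],[0,0,0]],[0.4,[-0.95,-0.1,0],[0,0,0]],[0.4,[-0.95,-0.1,0],[0,0,0]]]' 60
python3 - <<'E'
from h import *
C=cam("wrist"); p,d=imaging.get_image("wrist"); cv2.imwrite("pics/w4.png",p[:,:,::-1])
P=cloud(d,np.ones((400,640),bool),C); a=np.radians(-8.8); ex=np.array([np.cos(a),np.sin(a)]); ey=np.array([-ex[1],ex[0]])
Q=np.c_[P[:,:2]@ex-.5743,P[:,:2]@ey-.1019,P[:,2]]
m=(Q[:,0]>-.165)&(Q[:,0]<-.108)&(abs(Q[:,1])<.06)&(Q[:,2]>.02)&(Q[:,2]<.14); H=Q[m]; print("handle",len(H),np.percentile(H,[2,50,98],axis=0).round(4).tolist())
for x in (-.155,-.14,-.125,-.112):
    q=H[abs(H[:,0]-x)<.005]; 
    if len(q)>5: A=np.c_[q[:,1:],np.ones(len(q))]; k=np.linalg.lstsq(2*A,(q[:,1:]**2).sum(1),rcond=None)[0]; print(x,len(q),"y mid",np.percentile(q[:,1],[2,98]).round(4),"ztop",np.percentile(q[:,2],97).round(4))
m=(abs(Q[:,1])<.012)&(Q[:,2]>.12)&(Q[:,2]<.145)&(Q[:,0]>0); print("block top x",np.percentile(Q[m],[2,50,98],axis=0).round(4).tolist() if m.any() else None)
plan(*( (.5743-.142)*ex+(.1019+.026)*ey),.20,-8.8)
E
```

```text
time_s: 8.15
eef_pos: [0.6324, 0.009, 0.2205]
orientation: [-3.139, -0.012, -0.15]
contact_force: [1.4, 0.6, 1.1]
opening: 0.0596
finger_force: 0.0
time_s: 8.65
eef_pos: [0.4899, 0.0445, 0.2123]
orientation: [3.141, -0.002, -0.149]
contact_force: [0.8, 0.1, 0.0]
opening: 0.0597
finger_force: 0.0
handle 885 [[-0.1609, 0.0221, 0.1063], [-0.1332, 0.0299, 0.1112], [-0.1091, 0.0386, 0.1134]]
-0.155 133 y mid [0.0228 0.0382] ztop 0.113
-0.14 166 y mid [0.0221 0.0388] ztop 0.1133
-0.125 175 y mid [0.0221 0.0385] ztop 0.1134
-0.112 159 y mid [0.0221 0.0373] ztop 0.113
block top x [[0.0291, -0.0116, 0.123], [0.0411, -0.0, 0.1355], [0.0549, 0.0115, 0.1371]]
now [0.4906 0.0441 0.2122] yaw -8.6 shift frac [-0.3049 -0.0625  0.0806] turn frac [ 0.     -0.0003  0.0006]
```

View pics/w4.png

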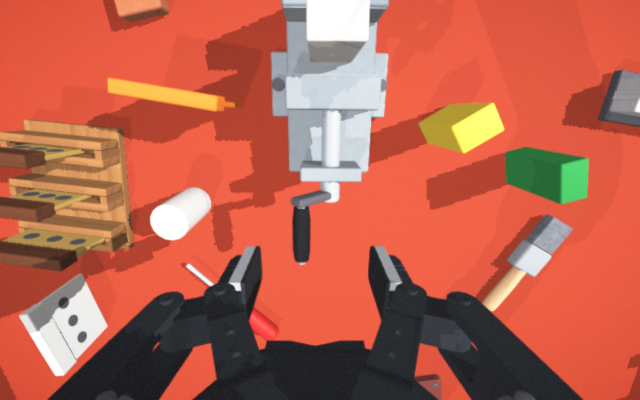

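Run:
```python
from h import *
a=np.radians(-8.8); ex=np.array([np.cos(a),np.sin(a)]); ey=np.array([-ex[1],ex[0]])
plan(*( (.5743-.142)*ex+(.1019+.0297)*ey),.0845,-8.8)
t0=5.48
for k in range(1,42):
    t=t0+.177*k; print(k,round(t,2),[round(.04*(np.sin(t)-np.sin(t0))/.15,3),round(-.04*(np.cos(t)-np.cos(t0))/.15,3)])
```

```text
now [0.4906 0.0441 0.2122] yaw -8.6 shift frac [-0.3062 -0.0873  0.8506] turn frac [ 0.     -0.0003  0.0006]
1 5.66 [np.float64(0.036), np.float64(-0.031)]
2 5.83 [np.float64(0.076), np.float64(-0.055)]
3 6.01 [np.float64(0.12), np.float64(-0.072)]
4 6.19 [np.float64(0.167), np.float64(-0.08)]
5 6.37 [np.float64(0.214), np.float64(-0.081)]
6 6.54 [np.float64(0.26), np.float64(-0.073)]
7 6.72 [np.float64(0.304), np.float64(-0.057)]
8 6.9 [np.float64(0.345), np.float64(-0.033)]
9 7.07 [np.float64(0.381), np.float64(-0.003)]
10 7.25 [np.float64(0.411), np.float64(0.034)]
11 7.43 [np.float64(0.435), np.float64(0.075)]
12 7.6 [np.float64(0.45), np.float64(0.119)]
13 7.78 [np.float64(0.458), np.float64(0.166)]
14 7.96 [np.float64(0.457), np.float64(0.213)]
15 8.13 [np.float64(0.448), np.float64(0.259)]
16 8.31 [np.float64(0.431), np.float64(0.303)]
17 8.49 [np.float64(0.407), np.float64(0.343)]
18 8.67 [np.float64(0.375), np.float64(0.379)]
19 8.84 [np.float64(0.338), np.float64(0.408)]
20 9.02 [np.float64(0.297), np.float64(0.43)]
21 9.2 [np.float64(0.252), np.float64(0.445)]
22 9.37 [np.
[... 251 characters left out ...]
 np.float64(0.364)]
28 10.44 [np.float64(-0.034), np.float64(0.327)]
29 10.61 [np.float64(-0.056), np.float64(0.285)]
30 10.79 [np.float64(-0.069), np.float64(0.24)]
31 10.97 [np.float64(-0.075), np.float64(0.193)]
32 11.14 [np.float64(-0.072), np.float64(0.146)]
33 11.32 [np.float64(-0.061), np.float64(0.1)]
34 11.5 [np.float64(-0.042), np.float64(0.057)]
35 11.68 [np.float64(-0.016), np.float64(0.018)]
36 11.85 [np.float64(0.017), np.float64(-0.016)]
37 12.03 [np.float64(0.055), np.float64(-0.044)]
38 12.21 [np.float64(0.098), np.float64(-0.064)]
39 12.38 [np.float64(0.143), np.float64(-0.077)]
40 12.56 [np.float64(0.19), np.float64(-0.081)]
41 12.74 [np.float64(0.237), np.float64(-0.078)]
```

```bash
python3 -m creep '[[0.2,[-0.306,-0.087,0],[0,0,0.0006]],[0.2,[-0.306,-0.087,0.2],[0,0,0.0006]],[0,[-0.306,-0.087,0.5],[0,0,0.0006]],[-0.1,[-0.306,-0.087,0.75],[0,0,0.0006]],[-0.1,[-0.306,-0.087,0.85],[0,0,0.0006]],[-0.1,[-0.306,-0.087,0.85],[0,0,0.0006]],[-0.1,[-0.306,-0.087,0.85],[0,0,0.0006]],[-0.4,[-0.306,-0.087,0.85],[0,0,0.0006]],[-0.9,[-0.306,-0.087,0.85],[0,0,0.0006]],[-0.9,[-0.306,-0.087,0.85],[0,0,0.0006]],[-0.9,[-0.306,-0.087,0.85],[0,0,0.0006]],[-0.9,[-0.306,-0.087,0.85],[0,0,0.0006]]]' 40
```

```text
time_s: 9.7
eef_pos: [0.4482, 0.0644, 0.0856]
orientation: [-3.141, -0.004, -0.154]
contact_force: [2.7, 1.0, 5.4]
opening: 0.0165
finger_force: 39.4
```

```bash
python3 -m creep '[[-0.9,[0,0.036,-0.031],[0,0,0]],[-0.9,[0,0.076,-0.055],[0,0,0]],[-0.9,[0,0.12,-0.072],[0,0,0]],[-0.9,[0,0.167,-0.08],[0,0,0]],[-0.9,[0,0.214,-0.081],[0,0,0]],[-0.9,[0,0.26,-0.073],[0,0,0]],[-0.9,[0,0.304,-0.057],[0,0,0]],[-0.9,[0,0.345,-0.033],[0,0,0]],[-0.9,[0,0.381,-0.003],[0,0,0]],[-0.9,[0,0.411,0.034],[0,0,0]]]' 40; python3 -c "
from h import *; print(telemetry.get_obs()['joint_positions'].round(2))"
```

```text
time_s: 10.53
eef_pos: [0.4386, 0.0036, 0.08]
orientation: [-3.14, -0.003, -0.153]
contact_force: [4.7, 4.1, 2.5]
opening: 0.0164
finger_force: 39.8
[ 0.33  0.07 -0.45  2.12  0.04  0.96 -1.87]
```

```bash
python3 -m creep '[[-0.9,[0,0.024,0.041],[0,0,0]],[-0.9,[0,0.039,0.085],[0,0,0]],[-0.9,[0,0.047,0.132],[0,0,0]],[-0.9,[0,0.046,0.179],[0,0,0]],[-0.9,[0,0.037,0.225],[0,0,0]],[-0.9,[0,0.02,0.269],[0,0,0]],[-0.9,[0,-0.004,0.309],[0,0,0]],[-0.9,[0,-0.036,0.345],[0,0,0]],[-0.9,[0,-0.073,0.374],[0,0,0]],[-0.9,[0,-0.114,0.396],[0,0,0]]]' 40
python3 -c "
from h import *; print(telemetry.get_obs()['joint_positions'].round(2))"
```

```text
time_s: 11.37
eef_pos: [0.4414, 0.0203, 0.0207]
orientation: [-3.141, -0.003, -0.154]
contact_force: [1.9, 0.2, 12.1]
opening: 0.0166
finger_force: 40.9
[ 0.28  0.18 -0.45  2.16  0.11  0.82 -1.96]
```

```bash
python3 -m creep '[[-0.9,[0,-0.045,0.015],[0,0,0]],[-0.9,[0,-0.092,0.022],[0,0,0]],[-0.9,[0,-0.139,0.02],[0,0,0]],[-0.9,[0,-0.185,0.01],[0,0,0]],[-0.9,[0,-0.228,-0.008],[0,0,0]],[-0.9,[0,-0.268,-0.034],[0,0,0]],[-0.9,[0,-0.303,-0.066],[0,0,0]],[-0.9,[0,-0.331,-0.103],[0,0,0]],[-0.9,[0,-0.353,-0.145],[0,0,0]],[-0.9,[0,-0.366,-0.19],[0,0,0]],[-0.9,[0,-0.372,-0.237],[0,0,0]],[-0.9,[0,-0.369,-0.284],[0,0,0]],[-0.9,[0,-0.358,-0.33],[0,0,0]],[-0.9,[0,-0.339,-0.373],[0,0,0]],[-0.9,[0,-0.313,-0.412],[0,0,0]],[-0.9,[0,-0.28,-0.446],[0,0,0]],[-0.9,[0,-0.242,-0.474],[0,0,0]]]' 40
python3 -m creep '[[-0.9,[0,0.021,-0.01],[0,0,0]],[-0.9,[0,0.043,-0.02],[0,0,0]],[-0.9,[0,0.065,-0.027],[0,0,0]],[-0.9,[0,0.065,-0.027],[0,0,0]]]' 40
```

```text
time_s: 12.78
eef_pos: [0.447, 0.057, 0.0918]
orientation: [-3.139, -0.004, -0.153]
contact_force: [7.6, 5.5, -3.1]
opening: 0.0164
finger_force: 39.9
time_s: 13.12
eef_pos: [0.4454, 0.0468, 0.096]
orientation: [-3.14, -0.003, -0.154]
contact_force: [4.7, 2.7, 5.0]
opening: 0.0167
finger_force: 40.7
```

```bash
python3 -m creep '[[-0.9,[0,0.023,-0.006],[0,0,0]],[-0.9,[0,0.047,-0.009],[0,0,0]],[-0.9,[0,0.07,-0.01],[0,0,0]],[-0.9,[0,0.07,-0.01],[0,0,0]],[-0.9,[0,0.07,-0.01],[0,0,0]]]' 40
python3 -m creep '[[-0.9,[0,0.015,0],[0,0,0]],[-0.9,[0,0.03,0.001],[0,0,0]],[-0.9,[0,0.03,0.001],[0,0,0]],[-0.9,[0,0.03,0.001],[0,0,0]]]' 40
```

```text
time_s: 13.53
eef_pos: [0.4437, 0.0362, 0.0974]
orientation: [-3.141, -0.003, -0.154]
contact_force: [4.0, 1.7, 5.6]
opening: 0.0168
finger_force: 40.8
time_s: 13.87
eef_pos: [0.4432, 0.0332, 0.0974]
orientation: [-3.139, -0.004, -0.153]
contact_force: [3.0, 8.0, 4.2]
opening: 0.0164
finger_force: 40.7
```

```bash
python3 -m creep '[[-0.9,[0,0.015,0],[0,0,0]],[-0.9,[0,0.03,0.002],[0,0,0]],[-0.9,[0,0.03,0.002],[0,0,0]],[-0.9,[0,0.03,0.002],[0,0,0]]]' 60
python3 -m creep '[[-0.9,[0,0.015,0.002],[0,0,0]],[-0.9,[0,0.03,0.004],[0,0,0]],[-0.9,[0,0.03,0.004],[0,0,0]],[-0.9,[0,0.03,0.004],[0,0,0]]]' 60
```

```text
time_s: 14.2
eef_pos: [0.4428, 0.0305, 0.0972]
orientation: [-3.137, -0.004, -0.151]
contact_force: [5.1, 14.3, 4.5]
opening: 0.016
finger_force: 59.1
time_s: 14.53
eef_pos: [0.4424, 0.0278, 0.0968]
orientation: [-3.135, -0.004, -0.15]
contact_force: [5.2, 20.4, 4.2]
opening: 0.0159
finger_force: 59.4
```

```bash
python3 -m creep '[[-0.6,[0,0,0],[0,0,0]],[-0.3,[0,0,0],[0,0,0]],[-0.3,[0,0,0],[0,0,0]],[-0.3,[0,0,-0.3],[0,0,0]],[-0.3,[0,0,-0.9],[0,0,0]],[-0.3,[0,0,-0.9],[0,0,0]],[-0.3,[0,0,-0.9],[0,0,0]]]' 60
python3 - <<'E'
from h import *
C=cam("wrist"); p,d=imaging.get_image("wrist"); cv2.imwrite("pics/w5.png",p[:,:,::-1])
P=cloud(d,np.ones((400,640),bool),C); a=np.radians(-8.8); ex=np.array([np.cos(a),np.sin(a)]); ey=np.array([-ex[1],ex[0]])
Q=np.c_[P[:,:2]@ex-.5743,P[:,:2]@ey-.1019,P[:,2]]
for n,x0,x1,z0,z1 in (("block",-.02,.1,.13,.14),("sj",-.03,.05,.085,.095),("fj",.055,.12,.085,.095),("handle",-.16,-.11,.02,.13)):
    m=(Q[:,0]>x0)&(Q[:,0]<x1)&(abs(Q[:,1])<.06)&(Q[:,2]>z0)&(Q[:,2]<z1); H=Q[m]
    if len(H)>20: print(n,len(H),np.percentile(H,[2,50,98],axis=0).round(4).tolist(),cv2.minAreaRect((H[:,:2]*1000).astype(np.float32)))
plan(.46,.365,.26,74.6)
E
```

```text
time_s: 15.12
eef_pos: [0.4421, 0.0227, 0.2363]
orientation: [-3.141, -0.007, -0.154]
contact_force: [0.6, -0.6, -0.1]
opening: 0.03
finger_force: 0.0
sj 3540 [[0.0053, -0.0401, 0.0862], [0.0201, 0.0007, 0.0895], [0.0353, 0.0418, 0.0911]] ((3.4625892639160156, 1.3071975708007812), (86.72675323486328, 65.81631469726562), 89.76374816894531)
handle 888 [[-0.1588, -0.0074, 0.1167], [-0.1334, 0.0008, 0.1231], [-0.111, 0.0093, 0.1252]] ((-135.02947998046875, 1.445939540863037), (17.63547706604004, 49.79702377319336), 89.7144775390625)
now [0.4422 0.0226 0.2357] yaw -8.82 shift frac [-0.2316 -2.2737 -0.1632] turn frac [ 0.0008 -0.001  -0.2317]
```

```bash
for i in 1 2; do python3 -m creep '[[-0.3,[-0.077,-0.758,-0.054],[0,0,0]],[-0.3,[-0.077,-0.758,-0.054],[0,0,0]],[-0.3,[-0.077,-0.758,-0.054],[0,0,0]],[-0.3,[-0.077,-0.758,-0.054],[0,0,0]]]'; done
python3 -m creep '[[-0.3,[-0.077,-0.758,-0.054],[0,0,-0.2317]],[-0.3,[-0.077,-0.758,-0.054],[0,0,-0.2317]],[-0.3,[-0.077,-0.758,-0.054],[0,0,-0.2317]],[-0.3,[-0.077,-0.758,-0.054],[0,0,-0.2317]],[-0.3,[-0.077,-0.758,-0.054],[0,0,-0.2317]],[-0.3,[-0.077,-0.758,-0.054],[0,0,-0.2317]],[-0.3,[-0.077,-0.758,-0.054],[0,0,-0.2317]],[-0.3,[-0.077,-0.758,-0.054],[0,0,-0.2317]],[-0.3,[-0.077,-0.758,-0.054],[0,0,-0.2317]],[-0.3,[-0.077,-0.758,-0.054],[0,0,-0.2317]],[-0.3,[-0.077,-0.758,-0.054],[0,0,-0.2317]],[-0.3,[-0.077,-0.758,-0.054],[0,0,-0.2317]],[-0.3,[-0.077,-0.758,-0.054],[0,0,-0.2317]],[-0.3,[-0.077,-0.758,-0.054],[0,0,-0.2317]]]'
cat > rk.py <<'E'
from h import *
C=cam("wrist"); p,d=imaging.get_image("wrist"); cv2.imwrite("pics/w6.png",p[:,:,::-1])
P=cloud(d,np.ones((400,640),bool),C)
# strips: cluster points z .095-.115 near the rack
m=(P[:,2]>.098)&(P[:,2]<.115)&(P[:,0]>.40)&(P[:,0]<.64)&(P[:,1]>.27)&(P[:,1]<.46); Q=P[m]
e=np.array([np.cos(np.radians(-15)),np.sin(np.radians(-15))]); s=Q[:,:2]@e
h,b=np.histogram(s,bins=np.arange(.28,.56,.005)); print([(round(float(x),3),int(k)) for x,k in zip(b,h) if k>5])
c0=np.array([.470,.370])@e
for k in range(3):
    q=Q[abs(s-c0-.055*k)<.018]
    if len(q)>30: print(k,len(q),[np.round(x,1) for x in cv2.minAreaRect((q[:,:2]*1000).astype(np.float32))],np.percentile(q[:,2],[5,50,95]).round(4))
E
python3 rk.py
```

```text
time_s: 15.5
eef_pos: [0.4451, 0.1431, 0.2385]
orientation: [-3.14, 0.0, -0.146]
contact_force: [-0.7, -0.1, 1.2]
opening: 0.0295
finger_force: 0.0
time_s: 15.83
eef_pos: [0.4504, 0.2571, 0.2463]
orientation: [-3.139, 0.001, -0.147]
contact_force: [-1.0, 0.3, -0.1]
opening: 0.0303
finger_force: 0.0
time_s: 17.0
eef_pos: [0.4581, 0.3643, 0.2538]
orientation: [-3.141, 0.001, 1.299]
contact_force: [0.1, -0.3, -0.1]
opening: 0.03
finger_force: 0.0
[(0.35, 377), (0.355, 454), (0.36, 342), (0.405, 328), (0.41, 282), (0.415, 239), (0.46, 394), (0.465, 279), (0.47, 188)]
0 1173 [array([469.1, 370.4]), array([98.8, 13.6]), np.float64(75.3)] [0.1052 0.1066 0.1078]
1 849 [array([522.4, 355.2]), array([65.1, 14.6]), np.float64(74.9)] [0.1021 0.1066 0.1078]
2 865 [array([575.3, 341.9]), array([65.6, 14. ]), np.float64(75.6)] [0.1001 0.1064 0.1077]
```

View pics/w6.png

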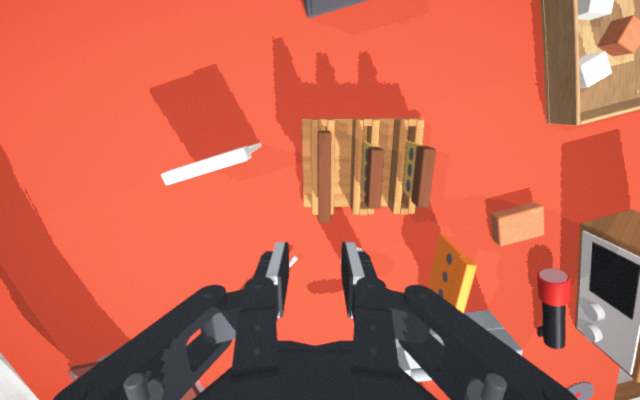

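```bash
python3 -c "
from h import *; plan(.4691,.3704,.0756,75.2)"
```

```text
now [0.4581 0.3645 0.254 ] yaw 74.4 shift frac [0.059  0.0605 1.1891] turn frac [-0.0001  0.0001 -0.0022]
```

```bash
python3 -m creep '[[-0.3,[0.059,0.0605,0],[0,0,-0.0022]],[-0.3,[0.059,0.0605,0.2],[0,0,-0.0022]],[-0.3,[0.059,0.0605,0.45],[0,0,-0.0022]],[-0.3,[0.059,0.0605,0.7],[0,0,-0.0022]],[-0.3,[0.059,0.0605,0.8],[0,0,-0.0022]],[-0.3,[0.059,0.0605,0.8],[0,0,-0.0022]],[-0.3,[0.059,0.0605,0.8],[0,0,-0.0022]]]'
python3 -c "
from h import *; plan(.4691,.3704,.0756,75.2)"
```

```text
time_s: 17.63
eef_pos: [0.4689, 0.371, 0.1344]
orientation: [-3.141, 0.001, 1.314]
contact_force: [-0.1, 0.2, 1.6]
opening: 0.0299
finger_force: 0.0
now [0.4689 0.371  0.1344] yaw 75.31 shift frac [-0.0031  0.0024  0.3919] turn frac [-0.0002  0.0001  0.0003]
```

```bash
python3 -m creep '[[-0.3,[-0.003,0.002,0.2],[0,0,0]],[-0.3,[-0.003,0.002,0.36],[0,0,0]],[-0.3,[-0.003,0.002,0.39],[0,0,0]],[-0.3,[-0.003,0.002,0.39],[0,0,0]],[-0.3,[-0.003,0.002,0.39],[0,0,0]],[-0.9,[-0.003,0.002,0.39],[0,0,0]],[-0.9,[-0.003,0.002,0.39],[0,0,0]],[-0.9,[-0.003,0.002,0.39],[0,0,0]],[-0.9,[-0.003,0.002,0.39],[0,0,0]],[-0.9,[-0.003,0.002,0.39],[0,0,0]]]' 70
python3 -m creep '[[-0.9,[0,0,-0.1],[0,0,0]],[-0.9,[0,0,-0.2],[0,0,0]],[-0.9,[0,0,-0.4],[0,0,0]],[-0.9,[0,0,-0.65],[0,0,0]],[-0.9,[0,0,-0.85],[0,0,0]],[-0.9,[0,0,-0.98],[0,0,0]],[-0.9,[0,0,-0.98],[0,0,0]]]' 70
python3 -c "
from h import *; plan(.522,-.391,.24,75.2)"
```

```text
time_s: 18.47
eef_pos: [0.4705, 0.3718, 0.0785]
orientation: [3.139, -0.003, 1.316]
contact_force: [-0.6, -0.7, 7.4]
opening: 0.0129
finger_force: 69.6
time_s: 19.05
eef_pos: [0.4705, 0.3727, 0.2296]
orientation: [3.136, -0.006, 1.316]
contact_force: [-0.7, -0.5, -3.3]
opening: 0.0129
finger_force: 68.9
now [0.4705 0.3727 0.2296] yaw 75.42 shift frac [-4.8401  1.6149 -0.0906] turn frac [ 0.0008 -0.001   0.0006]
```

```bash
for i in 1 2 3 4; do python3 -m creep '[[-0.9,[-0.968,0.323,-0.03],[0,0,0]],[-0.9,[-0.968,0.323,-0.03],[0,0,0]],[-0.9,[-0.968,0.323,-0.03],[0,0,0]],[-0.9,[-0.968,0.323,-0.03],[0,0,0]]]' 70 | sed -n 2,3p; done
python3 -m creep '[[-0.9,[-0.55,0.18,0],[0,0,0]],[-0.9,[-0.55,0.18,0],[0,0,0]],[-0.9,[-0.55,0.18,0],[0,0,0]],[-0.9,[-0.55,0.18,0],[0,0,0]],[-0.9,[-0.55,0.18,0],[0,0,0]]]' 70
python3 - <<'E'
from h import *
C=cam("wrist"); p,d=imaging.get_image("wrist"); cv2.imwrite("pics/w7.png",p[:,:,::-1]); np.savez("pics/w7.npz",p=p,d=d,T=C[2])
P=cloud(d,np.ones((400,640),bool),C)
m=(P[:,2]>.038)&(P[:,2]<.05)&(np.hypot(P[:,0]-.522,P[:,1]+.391)<.09); Q=P[m]; print(len(Q),[np.round(x,1) for x in cv2.minAreaRect((Q[:,:2]*1000).astype(np.float32))] if len(Q)>9 else 0)
plan(.522,-.391,.24,75.2)
E
```

```text
eef_pos: [0.4795, 0.2138, 0.2271]
orientation: [-3.141, 0.002, 1.314]
eef_pos: [0.4894, 0.0608, 0.232]
orientation: [3.142, 0.002, 1.313]
eef_pos: [0.4993, -0.092, 0.2365]
orientation: [-3.141, 0.002, 1.313]
eef_pos: [0.5092, -0.2447, 0.2408]
orientation: [-3.141, 0.001, 1.313]
time_s: 20.8
eef_pos: [0.5155, -0.3266, 0.2405]
orientation: [-3.14, -0.001, 1.315]
contact_force: [0.3, 1.3, -3.4]
opening: 0.0125
finger_force: 69.2
843 [array([ 537. , -382.4]), array([105.3,  25.6]), np.float64(83.7)]
now [ 0.5159 -0.3256  0.2408] yaw 75.46 shift frac [-0.4115  0.1491  0.0048] turn frac [-0.0001 -0.0002  0.0007]
```

View pics/w7.png

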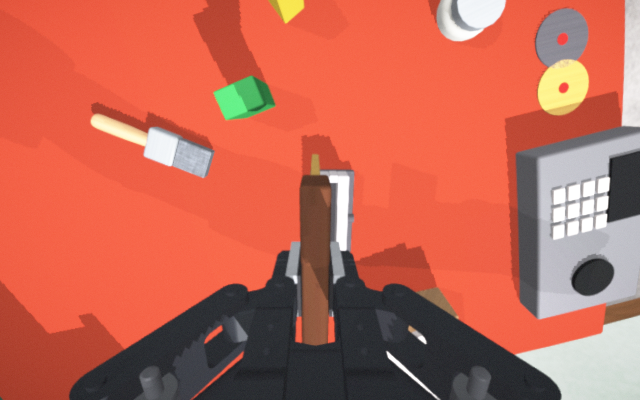

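```bash
python3 -m creep '[[-0.9,[-0.1,-0.4,-0.1],[0,0,0]],[-0.9,[-0.1,-0.4,-0.1],[0,0,0]],[-0.9,[-0.1,-0.4,-0.1],[0,0,0]],[-0.9,[-0.1,-0.4,-0.1],[0,0,0]],[-0.9,[-0.1,-0.4,-0.1],[0,0,0]]]' 70
cat > hs.py <<'E'
from h import *
C=cam("wrist"); p,d=imaging.get_image("wrist"); cv2.imwrite("pics/w8.png",p[:,:,::-1]); np.savez("pics/w8.npz",p=p,d=d,T=C[2])
K,dd,_=C
for n in ("w1","w2","w8"):
    z=np.load(f"pics/{n}.npz"); CC=(K,dd,z["T"]); P=cloud(z["d"],np.ones((400,640),bool),CC)
    Q=P[(P[:,2]>.040)&(P[:,2]<.049)&(np.hypot(P[:,0]-.522,P[:,1]+.391)<.085)]; r=cv2.minAreaRect((Q[:,:2]*1000).astype(np.float32)); print(n,len(Q),[np.round(x,1) for x in r])
    a=np.radians(-14.7); ex=np.array([np.cos(a),np.sin(a)]); ey=np.array([-ex[1],ex[0]]); o=np.array([.522,-.391])
    s=(Q[:,:2]-o)@ex*1000; t=(Q[:,:2]-o)@ey*1000
    print("  s hist(2mm)",np.histogram(s,bins=np.arange(-34,35,2))[0].tolist(),"t",np.percentile(t,[.5,99.5]).round(1))
    for sg in (-1,1):
        m=(s*sg>2)&(abs(t)<50); print("   rail",sg,"s",np.percentile(s[m],[2,50,98]).round(1), "slope deg",np.degrees(np.polyfit(t[m],s[m],1)[0]).round(2))
E
python3 hs.py
```

```text
time_s: 21.27
eef_pos: [0.4546, -0.325, 0.2565]
orientation: [3.141, 0.0, 1.318]
contact_force: [0.8, -0.7, -3.6]
opening: 0.0126
finger_force: 69.9
w1 1793 [array([ 521.9, -390.6]), array([124.8,  38.4]), np.float64(75.4)]
  s hist(2mm) [0, 0, 0, 0, 0, 0, 0, 67, 120, 113, 126, 115, 122, 119, 75, 16, 14, 20, 17, 74, 120, 123, 124, 125, 124, 125, 54, 0, 0, 0, 0, 0, 0, 0] t [-61.   62.2]
   rail -1 s [-19.  -12.   -5.3] slope deg -0.18
   rail 1 s [ 5.2 12.  18.7] slope deg 0.02
w2 2531 [array([ 522. , -390.3]), array([124.1,  39.1]), np.float64(75.1)]
  s hist(2mm) [0, 0, 0, 0, 0, 0, 0, 66, 154, 161, 164, 160, 169, 175, 134, 24, 28, 27, 25, 95, 164, 177, 167, 179, 176, 179, 107, 0, 0, 0, 0, 0, 0, 0] t [-60.3  62.1]
   rail -1 s [-18.6 -11.4  -5. ] slope deg 0.29
   rail 1 s [ 5.1 12.2 18.8] slope deg 0.16
w8 1942 [array([ 521.6, -390.5]), array([124.4,  38.7]), np.float64(75.1)]
  s hist(2mm) [0, 0, 0, 0, 0, 0, 0, 144, 136, 126, 124, 132, 131, 115, 31, 21, 16, 18, 17, 160, 127, 128, 134, 115, 132, 119, 16, 0, 0, 0, 0, 0, 0, 0] t [-60.2  62.2]
   rail -1 s [-19.6 -13.1  -6.1] slope deg 0.15
   rail 1 s [ 4.4 10.7 18. ] slope deg 0.21
```

View pics/w8.png

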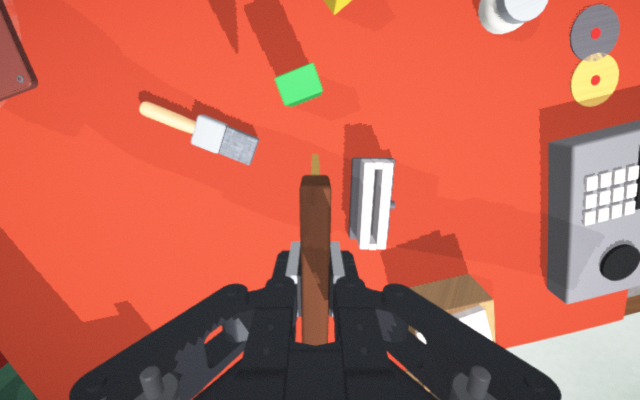

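Run:
```python
from h import *
K,dd,_=cam("wrist"); z=np.load("pics/w8.npz"); T=np.array(imaging.get_calibration("wrist")["T_tool_cam"])
P=cloud(z["d"],np.ones((400,640),bool),(K,dd,T))*1000
m=(P[:,0]<-20)&(P[:,0]>-70)&(abs(P[:,1])<20)&(P[:,2]>-45)&(P[:,2]<80); Q=P[m]; print(len(Q))
t=Q[(Q[:,2]<-22)]; print("strip top",len(t),np.percentile(t,[1,50,99],axis=0).round(1).tolist(),[np.round(x,2) for x in cv2.minAreaRect(t[:,:2].astype(np.float32))])
b=Q[(Q[:,2]>5)]; print("brass",len(b),np.percentile(b,[1,50,99],axis=0).round(1).tolist() if len(b) else 0)
plan(.5219,-.3901,.19,75.2)
```

```text
714
strip top 714 [[-37.7, -7.9, -29.5], [-28.5, -1.0, -28.2], [-20.1, 5.9, -26.2]] [array([-29.17,  -0.87]), array([18.46, 13.92]), np.float64(0.97)]
brass 0 0
now [ 0.4548 -0.3251  0.2562] yaw 75.51 shift frac [-0.308   0.5415  0.4417] turn frac [ 0.0001 -0.      0.0009]
```

Run:
```python
from h import *
K,dd,_=cam("wrist"); z=np.load("pics/w8.npz"); T=np.array(imaging.get_calibration("wrist")["T_tool_cam"])
P=cloud(z["d"],np.ones((400,640),bool),(K,dd,T))*1000
m=(P[:,0]>-70)&(P[:,0]<70)&(abs(P[:,1])<20)&(P[:,2]>-45)&(P[:,2]<80); Q=P[m]
t=Q[(Q[:,2]<-22)]; u=t[t[:,0]>20]; print("strip top",len(u),np.percentile(u,[1,50,99],axis=0).round(1).tolist(),[np.round(x,2) for x in cv2.minAreaRect(u[:,:2].astype(np.float32))])
b=Q[(Q[:,2]>2)]; print("brass",len(b),np.percentile(b,[1,50,99],axis=0).round(1).tolist() if len(b) else 0)
```

```text
strip top 1955 [[20.4, -7.5, -29.4], [35.8, -0.5, -28.0], [48.7, 6.1, -23.7]] [array([34.41, -0.68]), array([13.94, 28.89]), np.float64(88.99)]
brass 135 [[47.5, -3.2, 2.7], [48.3, -0.5, 25.1], [48.6, 1.7, 60.9]]
```

```bash
python3 -m creep '[[-0.9,[-0.3,0.543,0],[0,0,0.0009]],[-0.9,[-0.3,0.543,0],[0,0,0.0009]],[-0.9,[-0.3,0.543,0.2],[0,0,0.0009]],[-0.9,[-0.3,0.543,0.5],[0,0,0.0009]],[-0.9,[-0.3,0.543,0.75],[0,0,0.0009]],[-0.9,[-0.3,0.543,0.85],[0,0,0.0009]],[-0.9,[-0.3,0.543,0.85],[0,0,0.0009]],[-0.9,[-0.3,0.543,0.85],[0,0,0.0009]],[-0.9,[-0.3,0.543,0.85],[0,0,0.0009]]]' 70
python3 -c "
from h import *; plan(.5224,-.3889,.079,75.2)"
```

```text
time_s: 22.07
eef_pos: [0.523, -0.3904, 0.1305]
orientation: [3.139, 0.0, 1.311]
contact_force: [0.8, 0.3, -2.0]
opening: 0.0129
finger_force: 70.4
now [ 0.523  -0.3904  0.1305] yaw 75.12 shift frac [ 0.0086 -0.0075  0.343 ] turn frac [ 0.0004  0.0001 -0.0002]
```

```bash
python3 -m creep '[[-0.9,[0.008,-0.005,0.02],[0,0,0]],[-0.9,[0.008,-0.005,0.06],[0,0,0]],[-0.9,[0.008,-0.005,0.1],[0,0,0]],[-0.9,[0.008,-0.005,0.14],[0,0,0]],[-0.9,[0.008,-0.005,0.17],[0,0,0]],[-0.9,[0.008,-0.005,0.17],[0,0,0]],[-0.9,[0.008,-0.005,0.17],[0,0,0]]]' 70
python3 -c "
from h import *; plan(.5224,-.3889,.079,75.2)"
```

```text
time_s: 22.65
eef_pos: [0.5209, -0.3889, 0.1027]
orientation: [-3.141, -0.0, 1.31]
contact_force: [-0.8, -0.7, -3.2]
opening: 0.0126
finger_force: 70.5
now [ 0.5209 -0.3889  0.1027] yaw 75.07 shift frac [0.0028 0.01   0.1577] turn frac [-0.0001 -0.0001 -0.0004]
```

```bash
python3 -m creep '[[-0.9,[0.002,0.006,0.03],[0,0,0]],[-0.9,[0.002,0.006,0.07],[0,0,0]],[-0.9,[0.002,0.006,0.11],[0,0,0]],[-0.9,[0.002,0.006,0.14],[0,0,0]],[-0.9,[0.002,0.006,0.14],[0,0,0]],[-0.9,[0.002,0.006,0.14],[0,0,0]]]' 70
python3 -m creep '[[-0.9,[0,0,0.008],[0,0,0]],[-0.9,[0,0,0.016],[0,0,0]],[-0.9,[0,0,0.016],[0,0,0]]]' 70
```

```text
time_s: 23.15
eef_pos: [0.5216, -0.3888, 0.0815]
orientation: [-3.141, -0.0, 1.31]
contact_force: [0.4, 0.1, -3.0]
opening: 0.0131
finger_force: 70.5
time_s: 23.4
eef_pos: [0.5219, -0.389, 0.0796]
orientation: [3.142, 0.0, 1.31]
contact_force: [0.2, 0.4, -3.0]
opening: 0.0131
finger_force: 70.5
```

```bash
python3 -m creep '[[-0.9,[0,0,0.008],[0,0,0]],[-0.9,[0,0,0.014],[0,0,0]],[-0.9,[0,0,0.014],[0,0,0]]]' 70
```

```text
time_s: 23.65
eef_pos: [0.5223, -0.3893, 0.0785]
orientation: [3.141, 0.0, 1.31]
contact_force: [-1.0, 0.7, 3.6]
opening: 0.0131
finger_force: 71.5
```

```bash
python3 -m creep '[[-0.6,[0,0,0],[0,0,0]],[-0.3,[0,0,0],[0,0,0]],[-0.3,[0,0,0],[0,0,0]],[-0.3,[0,0,0],[0,0,0]],[-0.3,[0,0,-0.3],[0,0,0]],[-0.3,[0,0,-0.6],[0,0,0]],[-0.3,[0,0,-0.98],[0,0,0]],[-0.3,[0,0,-0.98],[0,0,0]],[-0.3,[0,0,-0.98],[0,0,0]]]' 70
python3 -m creep '[[-0.3,[-0.3,-0.5,-0.1],[0,0,0]],[-0.3,[-0.3,-0.5,-0.1],[0,0,0]],[-0.3,[-0.3,-0.5,-0.1],[0,0,0]],[-0.3,[-0.3,-0.5,-0.1],[0,0,0]],[-0.3,[-0.3,-0.5,-0.1],[0,0,0]]]' 70
python3 - <<'E'
from h import *
out=[]
def rect(Q): return len(Q),[np.round(x,1) for x in cv2.minAreaRect((Q[:,:2]*1000).astype(np.float32))],np.percentile(Q[:,2],[5,50,95]).round(4)
for n in ("wrist","top","side"):
    C=cam(n); p,d=imaging.get_image(n); P=cloud(d,np.ones((400,640),bool),C)
    if n!="wrist": out.append(cv2.resize(p[90:340,120:520] if n=="top" else p[110:360,170:570],None,fx=1.2,fy=1.2)[:,:,::-1])
    q=P[(np.hypot(P[:,0]-.5215,P[:,1]+.39)<.06)&(P[:,2]>.097)&(P[:,2]<.115)]
    if len(q)>9: print(n,"strip",*rect(q))
    a=np.radians(-8.8); ex=np.array([np.cos(a),np.sin(a)]); ey=np.array([-ex[1],ex[0]])
    Q=np.c_[P[:,:2]@ex-.5743,P[:,:2]@ey-.1019,P[:,2]]; q=Q[(abs(Q[:,0]-.05)<.04)&(abs(Q[:,1])<.05)&(Q[:,2]>.126)&(Q[:,2]<.145)]
    if len(q)>9: print(n,"block",*rect(q))
cv2.imwrite("pics/end.png",np.vstack(out))
E
```

```text
time_s: 24.4
eef_pos: [0.5244, -0.3901, 0.2314]
orientation: [3.133, 0.003, 1.31]
contact_force: [0.6, 0.5, -0.4]
opening: 0.03
finger_force: 0.0
time_s: 24.82
eef_pos: [0.4376, -0.4133, 0.2396]
orientation: [3.141, 0.0, 1.309]
contact_force: [-0.2, -0.1, 0.1]
opening: 0.0298
finger_force: 0.0
wrist strip 1595 [array([ 521. , -390.7]), array([98.5, 14.9]), np.float64(74.5)] [0.1004 0.1064 0.1078]
top strip 179 [array([ 522.5, -391.5]), array([100.7,  15.6]), np.float64(74.2)] [0.0992 0.105  0.1097]
top block 165 [array([51.7, -0.2]), array([30.4, 43.5]), np.float64(0.2)] [0.1286 0.1346 0.1393]
side strip 126 [array([ 519.3, -389. ]), array([101.6,  16.9]), np.float64(74.1)] [0.0984 0.1055 0.1092]
side block 136 [array([48.4,  3.4]), array([46.3, 32.3]), np.float64(88.5)] [0.1272 0.1351 0.1377]
```

View pics/end.png

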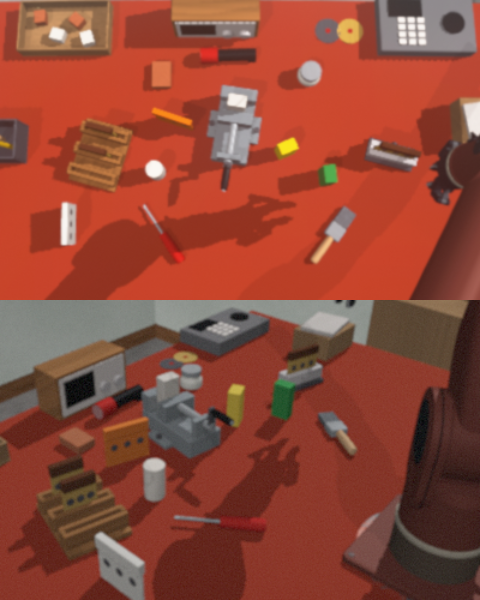

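Block is seated and clamped and the plate is in its slot, both within tolerance. There is time to spare, so I'll recheck the clamp force at the crank: the handle may have sprung back when I released it.

```bash
python3 -c "
from h import *; plan(.4428,.0349,.22,-8.8)"
python3 -m creep '[[-0.3,[0.98,-0.2,0],[0,0,0]],[-0.3,[0.98,-0.2,0],[0,0,0]],[-0.3,[0.98,-0.2,0],[0,0,0]],[-0.3,[0.98,-0.2,0],[0,0,0]]]' | sed -n 2p
python3 -m creep '[[-0.3,[0.98,-0.25,0],[0,0,0]],[-0.3,[0.98,-0.25,0],[0,0,0]],[-0.3,[0.98,-0.25,0],[0,0,0]],[-0.3,[0.98,-0.25,0],[0,0,0]]]' | sed -n 2p
python3 -m creep '[[-0.3,[0.9,-0.25,0],[0,0,0.233]],[-0.3,[0.9,-0.25,0],[0,0,0.233]],[-0.3,[0.9,-0.25,0],[0,0,0.233]],[-0.3,[0.9,-0.25,0],[0,0,0.233]],[-0.3,[0.9,-0.25,0],[0,0,0.233]],[-0.3,[0.9,-0.25,0],[0,0,0.233]],[-0.3,[0.9,-0.25,0],[0,0,0.233]],[-0.3,[0.9,-0.25,0],[0,0,0.233]],[-0.3,[0.9,-0.25,0],[0,0,0.233]],[-0.3,[0.9,-0.25,0],[0,0,0.233]],[-0.3,[0.9,-0.25,0],[0,0,0.233]],[-0.3,[0.9,-0.25,0],[0,0,0.233]],[-0.3,[0.9,-0.25,0],[0,0,0.233]]]'
cat > hd.py <<'E'
from h import *
C=cam("wrist"); p,d=imaging.get_image("wrist"); P=cloud(d,np.ones((400,640),bool),C); a=np.radians(-8.8); ex=np.array([np.cos(a),np.sin(a)]); ey=np.array([-ex[1],ex[0]])
Q=np.c_[P[:,:2]@ex-.5743,P[:,:2]@ey-.1019,P[:,2]]
m=(Q[:,0]>-.16)&(Q[:,0]<-.115)&(abs(Q[:,1])<.06)&(Q[:,2]>.06)&(Q[:,2]<.13); H=Q[m]
print("handle",len(H),np.percentile(H,[2,50,98],axis=0).round(4).tolist()) if len(H)>9 else print("none")
plan(*((.5743-.142)*ex+(.1019+.0005)*ey),.0965,-8.8)
E
python3 hd.py
```

```text
now [ 0.439  -0.4122  0.2391] yaw 75.18 shift frac [ 2.8875 -0.7381  0.1303] turn frac [-1.000e-04 -1.000e-04  2.333e-01]
eef_pos: [0.4482, -0.2578, 0.2394]
eef_pos: [0.4488, -0.1063, 0.2396]
time_s: 26.72
eef_pos: [0.4471, 0.0295, 0.2395]
orientation: [-3.141, 0.0, -0.158]
contact_force: [-0.7, 0.7, -0.4]
opening: 0.0301
finger_force: 0.0
handle 773 [[-0.1586, -0.0077, 0.116], [-0.1353, 0.001, 0.123], [-0.1158, 0.0098, 0.1253]]
now [0.4471 0.0293 0.2395] yaw -8.6 shift frac [-0.0332 -0.033   0.9534] turn frac [-0.0001  0.      0.0006]
```

```bash
python3 -m creep '[[-0.3,[-0.033,-0.034,0],[0,0,0]],[-0.3,[-0.033,-0.034,0.25],[0,0,0]],[-0.3,[-0.033,-0.034,0.5],[0,0,0]],[-0.3,[-0.033,-0.034,0.75],[0,0,0]],[-0.3,[-0.033,-0.034,0.92],[0,0,0]],[-0.3,[-0.033,-0.034,0.95],[0,0,0]],[-0.3,[-0.033,-0.034,0.95],[0,0,0]],[-0.3,[-0.033,-0.034,0.95],[0,0,0]],[-0.9,[-0.033,-0.034,0.95],[0,0,0]],[-0.9,[-0.033,-0.034,0.95],[0,0,0]],[-0.9,[-0.033,-0.034,0.95],[0,0,0]],[-0.9,[-0.033,-0.034,0.95],[0,0,0]]]' 80
for i in 1 2 3 4 5; do python3 -m creep '[[-0.9,[0,0.01,0],[0,0,0]],[-0.9,[0,0.02,0.001],[0,0,0]],[-0.9,[0,0.02,0.001],[0,0,0]],[-0.9,[0,0.02,0.001],[0,0,0]]]' 80 | sed -n 2,4p; done
```

```text
time_s: 27.77
eef_pos: [0.4441, 0.0349, 0.0989]
orientation: [-3.141, -0.003, -0.153]
contact_force: [-1.9, 3.7, 8.1]
opening: 0.0156
finger_force: 78.2
eef_pos: [0.4439, 0.0333, 0.0988]
orientation: [-3.139, -0.003, -0.152]
contact_force: [-0.1, 9.1, 7.7]
eef_pos: [0.4437, 0.0315, 0.0987]
orientation: [-3.138, -0.004, -0.151]
contact_force: [0.1, 13.1, 5.9]
eef_pos: [0.4434, 0.0298, 0.0986]
orientation: [-3.137, -0.004, -0.15]
contact_force: [0.9, 17.2, 4.0]
eef_pos: [0.4432, 0.028, 0.0984]
orientation: [-3.135, -0.004, -0.149]
contact_force: [3.3, 21.9, 1.0]
eef_pos: [0.443, 0.0263, 0.0982]
orientation: [-3.133, -0.005, -0.148]
contact_force: [3.9, 26.8, -1.7]
```

```bash
python3 -m creep '[[-0.6,[0,0,0],[0,0,0]],[-0.3,[0,0,0],[0,0,0]],[-0.3,[0,0,0],[0,0,0]],[-0.3,[0,-0.05,0],[0,0,0]],[-0.3,[0,-0.05,-0.3],[0,0,0]],[-0.3,[0,-0.05,-0.6],[0,0,0]],[-0.3,[0,-0.05,-0.95],[0,0,0]],[-0.3,[0,-0.05,-0.95],[0,0,0]],[-0.3,[0,-0.05,-0.95],[0,0,0]]]' 80; python3 hd.py
```

```text
time_s: 30.18
eef_pos: [0.4443, 0.0269, 0.2443]
orientation: [3.14, -0.009, -0.154]
contact_force: [0.6, -0.3, 0.7]
opening: 0.03
finger_force: 0.0
handle 753 [[-0.1583, -0.008, 0.1158], [-0.136, 0.0007, 0.1231], [-0.116, 0.009, 0.1254]]
now [0.4433 0.0267 0.2418] yaw -8.82 shift frac [-0.0171 -0.0562  0.9683] turn frac [ 0.0003 -0.0009 -0.0001]
```

```bash
python3 -c "
from h import *; print(ticket.close_job())"
```

```text
the job is handed in; nothing more can be done
None
```

I handed the job in at about 30 s: the block measured upright and centred against the fixed jaw, the wide plate fully down and centred in the holder slot, and the crank did not move under a 27 N push, though I couldn't read the jaw force directly and the hand-in returned no verdict.

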